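# Throw the long-levered isolator

### The arm

A 6-joint arm with a two-finger parallel gripper is mounted at the origin on a cart in front of the work surface, level with it; the furniture and walls round the work are solid. World frame = base frame: x ahead of the robot, y to its left, z up, the work surface at z = 0. Lengths are in mm, angles in rad, forces in N, time in s.
With the tool pointing down it reaches from about 350 to 975 mm from the base axis. Payload 7.1 kg.
Tool frame: the origin (TCP) lies at the very end of the fingers, on their centre line; the grasp point (between the pads) lies ctrl.hold_point_z behind it (ctrl.hold_point_z is the distance from the TCP to the grasp point, in mm); z points along the fingers, y is the line along which they close (so a half turn about z gives the same grasp; the last joint's range is limited). The gripper opens to 88 mm and grips with 3 to 60 N. Pads are 20 mm wide; open, the fingers measure 115 mm over their backs; the gripper's body (75 mm by 178 mm) begins 61 mm behind the grasp point.
Start: joints at [1.238, 0.423, 1.63, -0, 1.089, -0.019], TCP at [192.89, 594.473, 222.675] pointing down, gripper open.
Joint ranges: [-3, 3], [-0.9, 2.11], [0.09, 2.58], [-1.31, 4.45], [0.11, 2.69], [-2.54, 2.54]. Speed limits (rad/s): [2.39, 2.39, 3.01, 3.14, 3.14, 3.14].

### API

Orientations are given as a rotation vector (axis times angle).
In Python, from workcell import ctrl gives the robot as it stands. The module is installed in compiled form; this text tells all that it offers.
- The arm moves only by the shell command python3 -m creep 'ROWS'. ROWS is JSON, a list of rows, each an object with "translation": the shift along the tool's x, y, z in mm, a list of three; "angular": the turn, a rotation vector about the tool's x, y, z in rad, a list of three; "jaw": the opening, from 0 (shut) to 1 (fully open). A call has exactly 8 rows; each row is the pose to reach, as a shift and turn from the pose commanded when the call began, along the tool's axes at that moment; what a row does not reach only later rows make up. A row lasts 1/8 s, in which the tool goes at most 62.5 mm and 10.7 degrees, less where a joint would pass 70% of its speed; a pose out of reach is approached as far as the arm can. A call with a gripper value outside its range is refused whole. The fingers move at their own pace and stop on an object; the grip force is fixed at half the most. Time passes only in rows, so rows that repeat a pose let the fingers close, or fill a call up. It gives the time, the measured TCP pose, the force, the opening and the grip force at its end, in the units of the state.
- ctrl.get_obs(): the state, without advancing time (a new reading comes with each control period).
- ctrl.get_image(name): name is "scene" or "top" or "wrist"; returns the picture (420x560x3 uint8, red, green, blue); there is no depth.
- ctrl.camera_info(name): a dict with "camera_matrix" (3x3 intrinsics, pixels), "world_from_camera" (4x4, takes a point from camera to world coordinates). Camera axes: x right, y up, looking along -z (the intrinsics and any distortion apply to the point x, -y, -z); pixel columns grow to the right and rows downward; lengths in mm; the calibration is good to about 2 mm. A picture is of the moment at which its call begins: read the wrist's pose just before it. camera_info takes no time and is no camera call; for the wrist camera it gives the pose at the moment of the call.
- ctrl.close_job(): hands the job in; it is judged then, once.
Trained networks look in the newest picture that a camera, given by its name, has taken for a name from the list of things; names that differ only in an ending like _2 or _b are one class to them, and where a whole thing is asked for, a point or a joint stands for the part that bears it (a point fixed in the world has none). Each returns a list of dicts, best first, with "score" (0 to 1); they miss things now and then, are a little off and sometimes report something else, mostly with a low value. They report only what shows in the picture. A call takes as long as a camera call. They do not tell look-alikes from the thing itself.
- ctrl.look_for(camera, label): "rect" ([left, top, right, bottom] in pixels, round what is visible of it).
The state is a dict: "t": time; "qpos": joint angles; "qvel": joint speeds; "joint_torque": joint torques, N m; "ee_pos": TCP position; "orientation": TCP orientation; "ft_force": force on the tool from outside, world axes, zero at the start; "moment": the same for the moment, N m; "width": finger opening in mm; "grasp_force": force on a finger pad.
Only numpy, scipy, OpenCV 4.12 (cv2) and the standard library are available. Lean on these libraries where they do the work, as an engineer would, in place of code of your own. Each camera call takes 0.05 s, during which the arm holds its last target. There are 200 camera calls.

### The job

Two grey switch boxes stand on the bench, alike but for their levers. Isolate the test supply at the one with the long lever: push its lever over centre, so that it snaps across and stays on its other side. Leave the box with the short lever as it is and the capacitor standing where it is.

Things in the scene. Friction and masses are not known exactly. Their poses are not given: they have to be found in the camera images.
- isolator: Grey switch box with the long lever, 100 (x) x 70 (y) x 42 mm high, fixed, black cable gland on its +x end. Origin: centre of underside, on the bench; z up. The lever swings in the box's x-z plane about a hinge 40 mm above the origin, 82 mm from hinge to tip. Its end is a black paddle 34 mm long, 11 mm thick, 26 mm wide (along y). Tip 114 mm above the bench at either stop, 122 mm upright.
- isolator_lever (a joint): Angle of the long lever, rad. 0 (start): leans 0.45 rad from upright towards the box's -x end, tip 36 mm to -x of the origin. 0.9 (thrown): leans as far towards the +x (gland) end. Both are firm stops. A spring drives it from upright (0.45) to the nearer stop; about 4 N on the paddle, towards +x, starts it, fading to none at upright.
- switch_lever_tip (a point): Tip of the short lever on the other box, not to be thrown. That box is like the isolator (same size, fixed, own yaw) with the same paddle, but its lever is only 46 mm from hinge to tip and leans to the end without the gland. The tip starts 81 mm above the bench, 20 mm from over the middle of its box.
- capacitor: Motor capacitor, a white upright can 42 mm across and 98 mm high with its wires, loose on the bench between and behind the boxes. Origin: centre of its underside; z up.
There are look-alikes about, which are no part of the job. Several things look just like the capacitor: the one meant starts farthest to the robot's left.

How it is judged (in metres and radians):
At the end, for the whole second after the job is handed in: The long lever rests thrown to its other side (joint above 0.75 of 0.9 rad), the short lever's tip is within 12 mm of where it started, and the capacitor stands upright (within 0.2 rad) within 30 mm of where it stood (value of joint isolator_lever above 0.75 rad and distance of switch_lever_tip from where it was at the start of the episode below 0.012 m and distance of capacitor from where it was at the start of the episode below 0.03 m and angle between capacitor's own z axis and vertical below 0.2 rad); the robot touches nothing.
It fails at once if the short lever is pushed from its place (its tip more than 12 mm) (distance of switch_lever_tip from where it was at the start of the episode above 0.012 m).
It fails at once if the capacitor is tipped (more than 0.35 rad) (angle between capacitor's own z axis and vertical above 0.35 rad).
It also fails if it takes over 32 s, if anything falls off the work surface, if the arm or the gripper's body presses on something with over 40 N, if the wrist force passes 120 N, or if a joint passes its speed limit or range.

## Working session

There is one attempt and no reset: what is moved stays moved. The work goes in short steps, Python scripts to look and compute and a shell command to move; the robot and the scene stay as the last step left them, time stands still between calls to the robot, and variables do not carry over. Pictures are saved under pics/ and viewed, at most 10 in all, crops included, and the job is handed in when it is done.

```bash
mkdir -p pics; python3 - <<'E'
from workcell import ctrl
import cv2
o=ctrl.get_obs();print(o['t'],o['ee_pos'],o['orientation'],o['width'],ctrl.hold_point_z)
for n in("top","scene"):
    cv2.imwrite(f"pics/{n}1.png",ctrl.get_image(n)[:,:,::-1])
    i=ctrl.camera_info(n);print(n,i)
    for l in("isolator","capacitor","isolator_lever","switch_lever_tip"):
        print(l,[(round(d['score'],2),[round(x) for x in d['rect']]) for d in ctrl.look_for(n,l)])
E
```

```text
0.0 [192.74021901 593.96489376 221.92145457] [-4.90923585e-01 -3.10272149e+00  2.30706592e-03] 87.67169047567722 18.700000000000003
top {'camera_matrix': array([[531.53266348,   0.        , 281.03055935],
       [  0.        , 531.53266348, 211.56304865],
       [  0.        ,   0.        ,   1.        ]]), 'world_from_camera': array([[ 2.26507707e-02,  9.90889221e-01, -1.32761045e-01,
         4.37687471e+02],
       [-9.99568385e-01,  2.49311895e-02,  1.55395931e-02,
         1.67385283e+02],
       [ 1.87079061e-02,  1.32351759e-01,  9.91026249e-01,
         9.17654960e+02],
       [ 0.00000000e+00,  0.00000000e+00,  0.00000000e+00,
         1.00000000e+00]])}
isolator [(0.76, [158, 182, 231, 256])]
capacitor [(0.86, [258, 181, 284, 207]), (0.85, [301, 168, 339, 196]), (0.85, [344, 146, 373, 182])]
isolator_lever [(0.63, [164, 217, 194, 235])]
switch_lever_tip [(0.77, [356, 244, 371, 254])]
scene {'camera_matrix': array([[490.10654392,   0.        , 288.50860154],
       [  0.        , 490.10654392, 211.68702237],
       [  0.        ,   0.        ,   1.        ]]), 'world_from_camera': array([[ 6.49526060e-01,  4.65059673e-01, -6.01527554e-01,
         4.18980938e+01],
       [-7.60018849e-01,  4.20081123e-01, -4.95886277e-01,
        -2.39617844e+02],
       [ 2.20736604e-02,  7.79263339e-01,  6.26307754e-01,
         6.26852887e+02],
       [ 0.00000000e+00,  0.00000000e+00,  0.00000000e+00,
         1.00000000e+00]])}
isolator [(0.7, [217, 178, 272, 238])]
capacitor [(0.85, [328, 214, 357, 267]), (0.71, [294, 206, 318, 254]), (0.61, [373, 226, 412, 273])]
isolator_lever [(0.78, [214, 177, 239, 209])]
switch_lever_tip [(0.7, [334, 280, 348, 298])]
```

```bash
python3 - <<'E'
import cv2,numpy as np
a=cv2.imread("pics/top1.png")[120:300,130:430];b=cv2.imread("pics/scene1.png")[150:330,180:440]
a=cv2.resize(a,(800,480),interpolation=2);b=cv2.resize(b,(800,554),interpolation=2)
cv2.imwrite("pics/c1.png",a);cv2.imwrite("pics/c2.png",b)
E
```

```text
(no output)
```

View pics/c1.png

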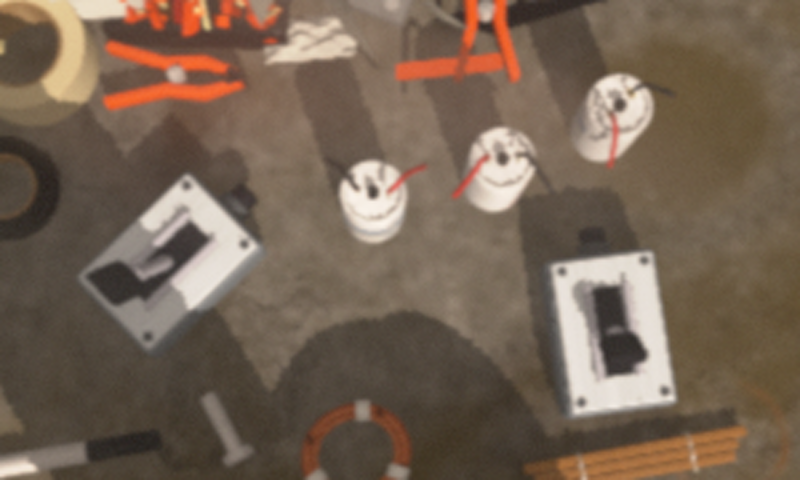

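View pics/c2.png

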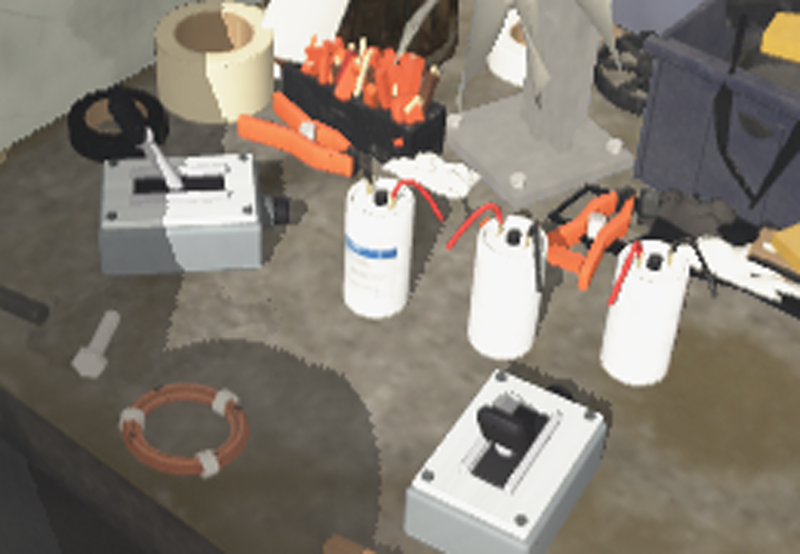

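Top crop: the left box (crop centre 170,262) has the long lever, with its paddle at (112,285) and gland at (243,198). The right box (613,335) has the short lever. Of the three cans at crop (373,200), (500,170) and (613,118), the one at (373,200) is farthest left (+y), so it is the capacitor to protect.

```bash
cat > h.py <<'E'
from workcell import ctrl
import numpy as np
def pix(cam,u,v,z):
    i=ctrl.camera_info(cam);K=i['camera_matrix'];T=i['world_from_camera']
    d=np.linalg.inv(K)@[u,v,1];d=T[:3,:3]@[d[0],-d[1],-d[2]];o=T[:3,3]
    return o+d*(z-o[2])/d[2]
E
python3 - <<'E'
from h import *
from scipy.spatial.transform import Rotation as R
np.set_printoptions(precision=3,suppress=True)
f=lambda x,y:(130+x/800*300,120+y/480*180)
c=[pix("top",*f(*p),42)[:2] for p in((187,173),(262,245),(152,350),(80,277))]
print(c)
m=np.mean(c,0);ax=(c[0]+c[1]-c[2]-c[3]);print("box",m,[np.linalg.norm(c[i]-c[i-1]) for i in range(4)],"yaw",np.arctan2(ax[1],ax[0]))
ax/=np.linalg.norm(ax)
print("paddle",pix("top",*f(112,285),102)[:2],"pred tip",m-36*ax)
print("cap",pix("top",*f(373,190),98)[:2])
o=ctrl.get_obs();print(R.from_rotvec(o['orientation']).as_matrix())
E
```

```text
[array([596.516, 289.663]), array([552.268, 241.199]), array([485.445, 306.402]), array([529.477, 352.88 ])]
box [540.926 297.536] [np.float64(92.14351489439252), np.float64(65.62515728868092), np.float64(93.36392126062711), np.float64(64.02342570929596)] yaw -0.7646535538873698
paddle [519.01  321.568] pred tip [514.948 322.458]
cap [579.083 172.697]
[[-0.951  0.309 -0.   ]
 [ 0.309  0.951 -0.   ]
 [-0.    -0.    -1.   ]]
```

View pics/scene1.png

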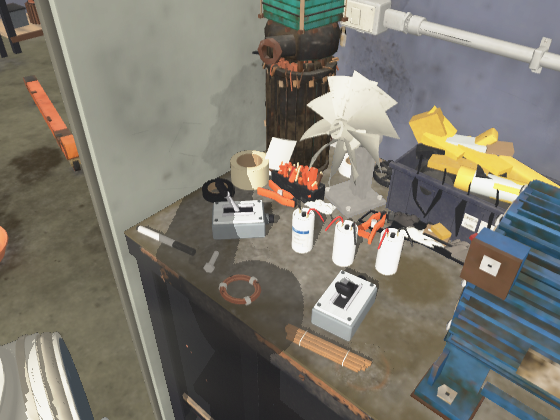

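```bash
python3 - <<'E'
from h import *
from scipy.spatial.transform import Rotation as R
o=ctrl.get_obs();M=R.from_rotvec(o['orientation']).as_matrix()
ax=np.array([.721,-.692]);
for s,z in((-75,222),(-75,88),(0,88)):
    print(s,np.round(M.T@(np.r_[np.array([541,297.5])+s*ax,z]-o['ee_pos'])))
E
```

```text
-75 [-355. -142.    1.]
-75 [-355. -142.  135.]
0 [-423. -175.  135.]
```

The scene shows both boxes, with a wall along the left rear of the bench and a tall fan behind the cans. I'll locate the wall and fan before moving.

```bash
python3 - <<'E'
from h import *
for n,p in dict(corner=(130,230),wallfar=(240,155),fanL=(338,200),fanbase=(355,180),edge=(225,318)).items(): print(n,np.round(pix("scene",*p,0)))
E
```

```text
corner [396. 447.   0.]
wallfar [730. 482.   0.]
fanL [744. 205.   0.]
fanbase [829. 220.   0.]
edge [369. 156.   0.]
```

View pics/top1.png

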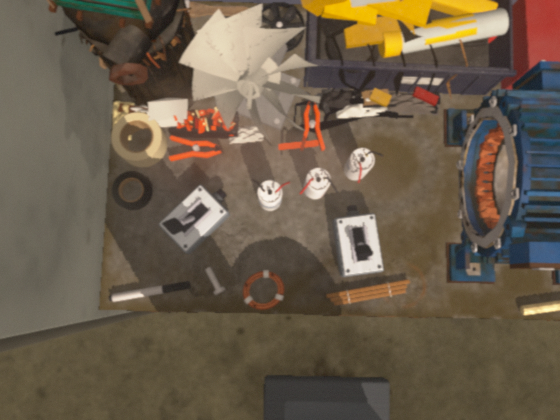

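The wall is at about y≥447 for x≥390, so a straight line would clip its corner. I'll pull back in front of the bench first, then go in with the jaws shut.

```bash
python3 -m creep '[{"translation":[-30,-36,0],"angular":[0,0,0.14],"jaw":0},{"translation":[-60,-72,0],"angular":[0,0,0.28],"jaw":0},{"translation":[-90,-108,0],"angular":[0,0,0.42],"jaw":0},{"translation":[-120,-144,0],"angular":[0,0,0.56],"jaw":0},{"translation":[-150,-180,0],"angular":[0,0,0.7],"jaw":0},{"translation":[-183,-218,0],"angular":[0,0,0.82],"jaw":0},{"translation":[-183,-218,0],"angular":[0,0,0.82],"jaw":0},{"translation":[-183,-218,0],"angular":[0,0,0.82],"jaw":0}]'
cat > t.py <<'E'
from h import *
from scipy.spatial.transform import Rotation as R
import sys
o=ctrl.get_obs();M=R.from_rotvec(o['orientation']).as_matrix();ax=np.array([.721,-.692])
print(o['t'],o['ee_pos'].round(),M.round(2).tolist(),o['qpos'].round(2),o['width'])
for a in sys.argv[1:]:
    s,z=map(float,a.split(','));print(a,np.round(M.T@(np.r_[np.array([541,297.5])+s*ax,z]-o['ee_pos'])))
E
python3 t.py -62,222 -62,90
```

```text
t: 1.5
ee_pos: [300.0, 331.2, 223.0]
orientation: [-1.687, -2.65, -0.002]
ft_force: [0.1, 1.2, 0.2]
width: 11.2
grasp_force: 0.0
1.5 [300. 331. 223.] [[-0.42, 0.91, 0.0], [0.91, 0.42, 0.0], [0.0, 0.0, -1.0]] [0.81 0.16 2.01 0.   0.97 0.37] 11.15139705423486
-62,222 [-75. 182.   1.]
-62,90 [-75. 182. 133.]
```

```bash
python3 -m creep '[{"translation":[-19,45,0],"angular":[0,0,0],"jaw":0},{"translation":[-38,91,0],"angular":[0,0,0],"jaw":0},{"translation":[-57,137,0],"angular":[0,0,0],"jaw":0},{"translation":[-75,182,0],"angular":[0,0,0],"jaw":0},{"translation":[-75,182,30],"angular":[0,0,0],"jaw":0},{"translation":[-75,182,60],"angular":[0,0,0],"jaw":0},{"translation":[-75,182,80],"angular":[0,0,0],"jaw":0},{"translation":[-75,182,80],"angular":[0,0,0],"jaw":0}]'
python3 t.py -62,90 -15,90 0,90
python3 - <<'E'
from h import *
import cv2
a=cv2.resize(ctrl.get_image("scene")[130:270,170:350,::-1],(720,560),interpolation=2)
cv2.imwrite("pics/p1.png",a)
E
```

```text
t: 2.5
ee_pos: [495.0, 340.5, 140.8]
orientation: [-1.683, -2.651, 0.005]
ft_force: [-0.1, -0.8, 1.0]
width: 0.6
grasp_force: 0.0
2.5 [495. 341. 141.] [[-0.43, 0.91, -0.0], [0.91, 0.43, -0.0], [-0.0, -0.0, -1.0]] [0.58 0.49 1.74 0.   0.91 0.14] 0.636262028689231
-62,90 [-1.  1. 51.]
-15,90 [-45.  18.  51.]
0,90 [-59.  24.  51.]
```

View pics/p1.png

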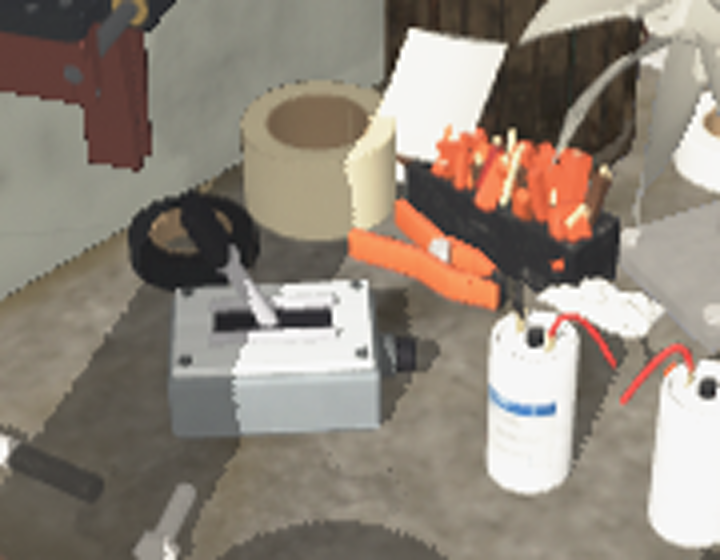

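The shut fingers (crop 120,165) hang on the gland-free side of the long lever's paddle (205,215). The capacitor with the blue band is well clear. Next: lower, then push along the box's +x.

```bash
python3 -m creep '[{"translation":[0,0,30],"angular":[0,0,0],"jaw":0},{"translation":[0,0,51],"angular":[0,0,0],"jaw":0},{"translation":[0,0,51],"angular":[0,0,0],"jaw":0},{"translation":[-12,5,51],"angular":[0,0,0],"jaw":0},{"translation":[-24,10,51],"angular":[0,0,0],"jaw":0},{"translation":[-36,14,51],"angular":[0,0,0],"jaw":0},{"translation":[-48,19,51],"angular":[0,0,0],"jaw":0},{"translation":[-59,24,51],"angular":[0,0,0],"jaw":0}]'
python3 - <<'E'
from h import *
import cv2
a=cv2.resize(ctrl.get_image("scene")[130:270,170:350,::-1],(720,560),interpolation=2)
cv2.imwrite("pics/p2.png",a)
print(ctrl.get_obs()['ft_force'])
E
```

```text
t: 3.55
ee_pos: [543.9, 295.3, 91.6]
orientation: [1.688, 2.649, -0.0]
ft_force: [-0.1, 0.4, -0.2]
width: 0.5
grasp_force: 0.0
[ 1.41507509 -0.79659694  0.42245433]
```

View pics/p2.png

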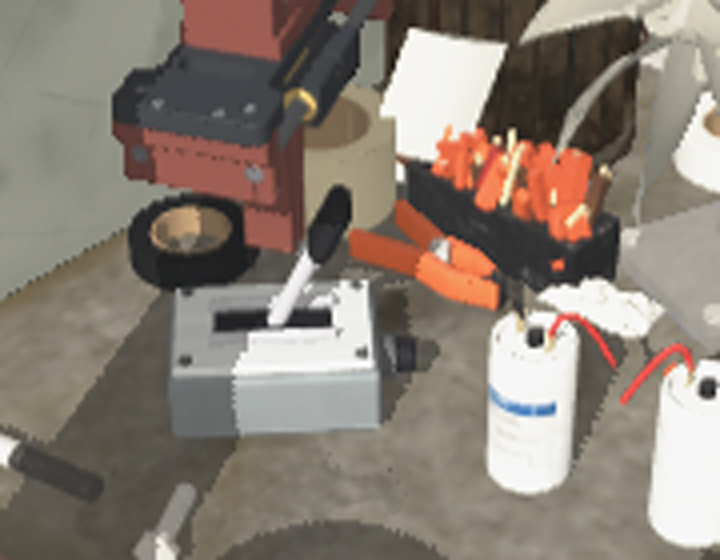

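The lever has snapped across: its paddle at crop (328,225) leans towards the gland, and the capacitor hasn't moved. I'll back off and rise.

```bash
python3 -m creep '[{"translation":[10,-4,0],"angular":[0,0,0],"jaw":0},{"translation":[20,-8,0],"angular":[0,0,0],"jaw":0},{"translation":[20,-8,-30],"angular":[0,0,0],"jaw":0},{"translation":[20,-8,-60],"angular":[0,0,0],"jaw":0},{"translation":[20,-8,-90],"angular":[0,0,0],"jaw":0},{"translation":[20,-8,-110],"angular":[0,0,0],"jaw":0},{"translation":[20,-8,-110],"angular":[0,0,0],"jaw":0},{"translation":[20,-8,-110],"angular":[0,0,0],"jaw":0}]'
python3 - <<'E'
from h import *
import cv2
a=cv2.resize(ctrl.get_image("scene")[130:340,170:430,::-1],(740,598),interpolation=2)
cv2.imwrite("pics/p3.png",a)
E
```

```text
t: 4.6
ee_pos: [526.2, 311.4, 200.7]
orientation: [-1.686, -2.65, 0.002]
ft_force: [-0.5, 0.0, 0.2]
width: 0.5
grasp_force: 0.0
```

View pics/p3.png

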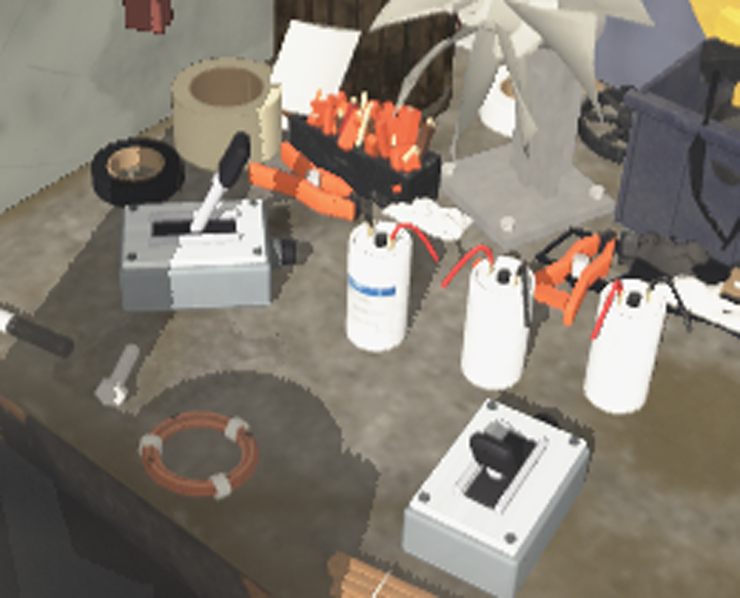

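The long lever rests thrown towards the gland (235,155). The short lever (490,450) and capacitor (378,285) are unchanged, and the gripper is clear of everything.

```bash
python3 -c "from workcell import ctrl;print(ctrl.close_job())"
```

```text
the job is handed in; nothing more can be done
None
```

The long lever is thrown to its gland side and stayed there, the short lever and the capacitor were not touched, and the job was handed in after about 5 s of the 32 s allowed; no verdict came back on hand-in.

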